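# Jack up the front of a hotplate and hold it

### The arm

A 6-joint arm with a two-finger parallel gripper is mounted at the origin on a cart in front of the work surface, level with it; the furniture and walls round the work are solid. World frame = base frame: x ahead of the robot, y to its left, z up, the work surface at z = 0. Lengths are in m, angles in degrees, forces in N, time in s.
With the tool pointing down it reaches from about 0.25 to 0.725 m from the base axis. Payload 9.7 kg.
Tool frame: the origin (TCP) lies midway between the tips of the shut fingers; the grasp point (between the pads) lies 19 mm behind it (bot.pinch_z is the distance from the TCP to the grasp point, in m); z points along the fingers, y is the line along which they close (so a half turn about z gives the same grasp; the last joint's range is limited). The gripper opens to 85 mm and grips with 20 to 120 N. Pads are 22 mm wide; open, the fingers measure 114 mm over their backs; the gripper's body (76 mm by 85 mm) begins 54 mm behind the grasp point. The pads swing forward as they close: fully open they stand 13 mm farther back than shut.
Start: joints at [69.901, 4.979, 10.078, 95.1, 0, 90], TCP at [0.189, 0.517, 0.231] pointing down, gripper open.
Joint ranges: [-179.16, 179.16], [-48.56, 103.87], [-65.8, 70.77], [-126.05, 130.52], [-82.76, 87.17], [-180, 180]. Speed limits (degrees/s): [127.2, 127.2, 147.25, 180, 180, 180].

### API

Orientations are given as [roll, pitch, yaw] about the fixed x, y, z axes, in that order (R = Rz(yaw) Ry(pitch) Rx(roll)).
In Python, from workcell import sensors, camera, ticket, bot gives the robot as it stands.
- The arm moves only by the shell command python3 -m handwheel 'ROWS' [FORCE]. ROWS is a JSON object of lists of equal length, an entry for each row: "gripper": the opening, from -1 (shut) to 1 (fully open); "slide": the shift along the tool's x, y, z in mm, a list of three; "yaw": the turn about the tool's z in rad. A call has 1 to 8 rows; each row shifts and turns the commanded pose from where the row before left it, along the tool's axes as they then stand; what a row does not reach is not made up. A row lasts 1/12 s, in which the tool goes at most 41.7 mm and 7.16 degrees, less where a joint would pass 70% of its speed; a pose out of reach is approached as far as the arm can. A call is refused whole if a number of a shift passes 41.7 or a number of a turn 0.125, either way. A call with a gripper value outside its range is refused whole. The fingers move at their own pace and stop on an object; FORCE is the grip in N (left out, the last holds). Time passes only in rows, so rows that do not move let the fingers close. It gives the time, the measured TCP pose, the force, the opening and the grip force at its end, in the units of the state.
- sensors.get_obs(): the state, without advancing time (a new reading comes with each control period).
- camera(name): name is "scene" or "top" or "wrist"; returns a dict with "img" (480x640x3 uint8, red, green, blue), "fx", "fy", "cx", "cy" (pixels), "R" (3x3) and "t" (3): a world point X has camera coordinates R X + t. Camera axes: x right, y down, z forward; pixel columns grow to the right and rows downward; lengths in m; the calibration is good to about 2 mm. A picture is of the moment at which its call begins. There is no depth.
- ticket.job_done(): hands the job in; it is judged then, once.
The state is a dict: "time": time; "q": joint angles; "qd": joint speeds; "joint_efforts": joint torques, N m; "ee_pos": TCP position; "tcp_rot": TCP orientation; "wrist_force": force on the tool from outside, world axes, zero at the start; "torque": the same for the moment, N m; "opening": finger opening in m; "grasp_force": force on a finger pad.
Only numpy, scipy, OpenCV 4.12 (cv2) and the standard library are available. Lean on these libraries where they do the work, as an engineer would, in place of code of your own. Each camera call takes 0.05 s, during which the arm holds its last target. There are 200 camera calls.

### The job

The front legs of the portable hotplate have to be wound in by a colleague, so its front must be jacked up. Put the loose blue lift pad into the saddle cup of the red lever jack, set the jack down on the worktop with the pad right under the lift point marked yellow on the hotplate's front edge, and give the handle one full trial stroke: all the way down, so that the front rises, then all the way back up. Then press the handle fully down again and finish while still holding it down, with the hotplate's front raised; do not push or lift the hotplate with the gripper, and leave the other things where they stand.

Things in the scene. Friction and masses are not known exactly. Their poses are not given: they have to be found in the camera images.
- hotplate: loose portable hotplate, 1.3 to 2 kg: flat steel box 220 x 220 x 36 mm, black top, on four legs (24 mm thick, 82 mm ahead of and behind the middle, 88 mm to each side); underside 54 mm, top 90 mm above the worktop. Origin: between the feet, at worktop height; the front panel is 110 mm to its own -x (towards the robot), with two knobs 14 mm proud on its right half; z up.
- lift_point (a point): lift point: centre of a flat yellow disc, 60 mm across, on the hotplate's underside (54 mm up when it stands on its legs), 35 mm behind the front panel straight behind the yellow mark, 30 mm left (+y of the hotplate) of its middle. Out of sight from above.
- front_mark (a point): middle of the yellow wedge mark (pointing down) on the hotplate's front panel, 72 mm above the worktop; the lift point is 35 mm behind it and 18 mm lower.
- jack: loose red lever jack, about 0.75 kg. Origin: under the base plate, below the tower's middle; x points to the saddle, z up. Base 275 x 80 x 8 mm, from 190 mm behind to 85 mm ahead. Tower 40 (x) x 32 mm (y), top at 72 mm: grip its 32 mm sides (along y) to carry the jack. With handle up and pad seated, the pad's top is 40 mm up: 14 mm to spare below the hotplate; the base fits between its legs.
- saddle (a point): centre of the saddle cup's floor, on the toe 75 mm ahead of the jack's origin, 22 mm up with the handle up. Round dark cup, 40 mm inside, 47 mm outside, rim 4 mm above its floor. It rises straight up, 60 mm per rad of handle (35 mm in all).
- jack_handle (a joint): pump handle: 0 = up (a spring and the load bring it back there), 0.58 rad = fully down, at a stop. Pivot 12 mm behind the jack's origin, 52 mm up; arm 160 mm, pointing back and 0.45 rad upwards at 0, 0.13 rad downwards at 0.58. Pressing the bar takes about 2 N empty, 5 to 8 N under load. The pad meets the hotplate at about 0.23 rad.
- handle_bar (a point): centre of the black cross bar at the handle's end, 18 mm thick, 70 mm long along the jack's y; 156 mm behind the jack's origin and 122 mm up with the handle up, 171 mm behind and 31 mm up when fully down. Press it from above.
- lift_pad: loose blue hard-plastic lift pad, a disc of 34 mm diameter and 18 mm high, 30 g. Origin: centre of its underside. Grip it across its diameter by the upper part and set it down level in the saddle cup.
- egg_timer: red and white egg timer, 65 mm wide, 52 mm high; leave it. Origin: centre of its underside.
- garlic: garlic bulb, about 60 mm; leave it. Origin at its underside.
- tin: green food tin, 57 mm wide, 72 mm high; leave it. Origin: centre of its underside. A tall wooden knife block (fixed) stands farther back, between the tin and the hotplate: keep the arm clear of it.

How it is judged (in metres and radians):
On the way, in this order (a step that is already met when the one before it is completed fails the run):
1. the lift pad sits flat in the saddle cup, let go (z of lift_pad in the frame of saddle between -0.003 and 0.003 m and horizontal distance between lift_pad and saddle below 0.006 m and angle between lift_pad's own z axis and vertical below 0.06 rad and contact force between the fingers and lift_pad below 0.2 N), for 0.2 s.
2. the jack stands on the worktop, handle up, with the pad in its saddle under the lift point and the hotplate still on its legs (z of lift_pad in the frame of saddle between -0.003 and 0.003 m and horizontal distance between lift_pad and saddle below 0.006 m and horizontal distance between lift_pad and lift_point below 0.016 m and angle between jack's own z axis and vertical below 0.05 rad and height (world z) of jack between -0.004 and 0.004 m and linear speed of jack below 0.02 m/s and value of joint jack_handle below 0.1 rad and height (world z) of lift_point below 0.057 m), for 0.2 s.
3. trial stroke: handle down (over 0.5 rad), the lift point raised over 12 mm (value of joint jack_handle above 0.5 rad and height (world z) of lift_point above 0.066 m and horizontal distance between lift_pad and lift_point below 0.016 m), for 0.2 s.
4. handle back up (under 0.1 rad), the hotplate down on its legs (value of joint jack_handle below 0.1 rad and height (world z) of lift_point below 0.057 m), for 0.2 s.
At the end, for the whole second after the job is handed in: Gripper holds the handle down (>0.5 rad, >2 N); lift point >66 mm high, carried by the pad (>2 N) within 16 mm of it; pad seated (6 mm, 3 mm in height), jack flat (4 mm, 0.05 rad); robot off the hotplate, which is at rest and moved <35 mm; timer, garlic, tin moved <30 mm (all of step 3 and z of lift_pad in the frame of saddle between -0.003 and 0.003 m and horizontal distance between lift_pad and saddle below 0.006 m and angle between jack's own z axis and vertical below 0.05 rad and height (world z) of jack between -0.004 and 0.004 m and contact force between lift_pad and hotplate above 2 N and contact force between the fingers and jack above 2 N and contact force between each of the fingers, the arm and hotplate below 0.5 N and distance of hotplate from where it was at the start of the episode below 0.035 m and linear speed of each of hotplate, jack below 0.02 m/s and distance of each of egg_timer, garlic, tin from where it was at the start of the episode below 0.03 m); the arm keeps its last pose, push and grip.
It fails at once if the robot pushes on the hotplate (over 6 N) (contact force between any of the fingers, the arm and hotplate above 6 N).
It fails at once if the hotplate is shoved over 40 mm (distance of hotplate from where it was at the start of the episode above 0.04 m).
It fails at once if the jack is tipped over (angle between jack's own z axis and vertical above 0.5 rad).
It fails at once if a bystander is knocked over 40 mm away (distance of any of egg_timer, garlic, tin from where it was at the start of the episode above 0.04 m).
It also fails if it takes over 69 s, if anything falls off the work surface, if the arm or the gripper's body presses on something with over 40 N, if the wrist force passes 120 N, or if a joint passes its speed limit or range.

## Working session

There is one attempt and no reset: what is moved stays moved. The work goes in short steps, Python scripts to look and compute and a shell command to move; the robot and the scene stay as the last step left them, time stands still between calls to the robot, and variables do not carry over. Pictures are saved under pics/ and viewed, at most 10 in all, crops included, and the job is handed in when it is done.

```bash
mkdir -p pics; ls; cat > h.py <<'E'
import numpy as np, cv2
from workcell import sensors, camera, ticket, bot
def snap(n,f=None):
    c=camera(n); c['R']=np.array(c['R']); c['t']=np.array(c['t'])
    if f: cv2.imwrite('pics/'+f,cv2.cvtColor(c['img'],cv2.COLOR_RGB2BGR))
    return c
def ray(c,u,v):
    d=c['R'].T@np.array([(u-c['cx'])/c['fx'],(v-c['cy'])/c['fy'],1]); o=-c['R'].T@c['t']; return o,d/np.linalg.norm(d)
def onz(c,u,v,z):
    o,d=ray(c,u,v); return o+d*(z-o[2])/d[2]
def tri(*obs):
    A=np.zeros((3,3));b=np.zeros(3)
    for c,u,v in obs:
        o,d=ray(c,u,v);P=np.eye(3)-np.outer(d,d);A+=P;b+=P@o
    x=np.linalg.solve(A,b); r=[np.linalg.norm((np.eye(3)-np.outer(ray(*q)[1],ray(*q)[1]))@(x-ray(*q)[0])) for q in obs]
    return x,max(r)
def proj(c,X):
    p=c['R']@np.array(X)+c['t']; return c['cx']+c['fx']*p[0]/p[2], c['cy']+c['fy']*p[1]/p[2]
def blobs(c,lo,hi,amin=30):
    h=cv2.cvtColor(c['img'],cv2.COLOR_RGB2HSV)
    m=cv2.inRange(h,np.array(lo),np.array(hi))
    n,l,s,ce=cv2.connectedComponentsWithStats(m)
    return [(s[i],ce[i],(l==i)) for i in range(1,n) if s[i][4]>=amin]
E
python3 - <<'E'
from h import *
import pickle
C={}
for n in ['scene','top','wrist']:
    C[n]=snap(n,n+'0.png'); print(n,-C[n]['R'].T@C[n]['t'],C[n]['R'][2])
pickle.dump(C,open('c0.pkl','wb'))
for n in C:
  for nm,lo,hi in [('blue',(100,120,40),(130,255,255)),('yellow',(22,130,100),(35,255,255)),('red',(0,150,60),(8,255,255))]:
    for s,ce,_ in blobs(C[n],lo,hi): print(n,nm,s,ce.round(1))
print(sensors.get_obs()['tcp_rot'],bot.pinch_z)
E
```

```text
pics
scene [-0.12251677 -0.8724227   0.77718542] [ 0.5268885   0.67453356 -0.51710055]
top [0.38767945 0.05381677 1.05515847] [ 0.19207678  0.00787116 -0.98134833]
wrist [0.11918181 0.54189182 0.37339626] [ 0.27265877 -0.10086835 -0.95680864]
scene yellow [304 183  38  15 237] [327.1 190.9]
scene red [241  28  66  26 797] [272.2  40.4]
scene red [437  51  13   8  53] [442.9  54.2]
scene red [283  59  11   8  46] [288.7  62.8]
scene red [496  86  18  12 148] [503.4  92.1]
scene red [366 151  34  36 394] [383.  167.2]
scene red [352 180  12  17  73] [356.1 188.2]
scene red [496 195  13  11  99] [502.  199.8]
scene red [ 218  235  103   61 1819] [266.1 268.8]
scene red [320 350  29  23 470] [334.  361.3]
top blue [200 265  15  14  70] [207.6 271.6]
top yellow [ 183  120   51   59 1008] [207.4 140.8]
top red [ 3 14  9 11 30] [ 6.7 19.2]
top red [  0  32  12  32 177] [ 4.9 45.9]
top red [19 39 11 13 48] [23.8 43.5]
top red [ 273  233   25  106 1347] [281.5 285.6]
top red [ 276  232   37  127 1696] [300.8 305.2]
top red [460 331  28  28 465] [472.7 344.7]
[-1.79939838e+02 -1.33832097e-03  1.59898548e+02] 0.0187
```

View pics/scene0.png

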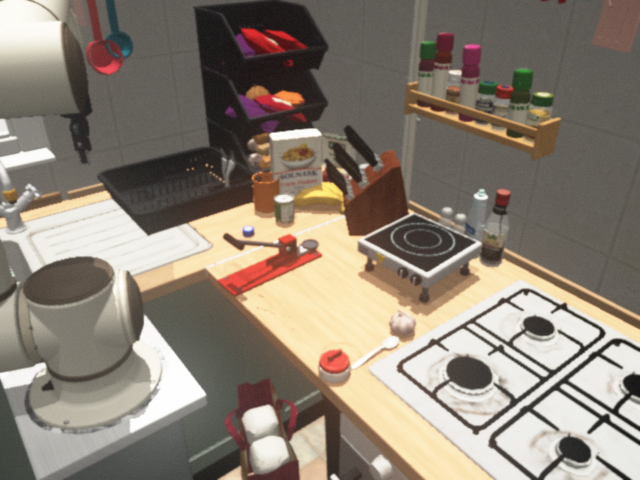

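View pics/top0.png

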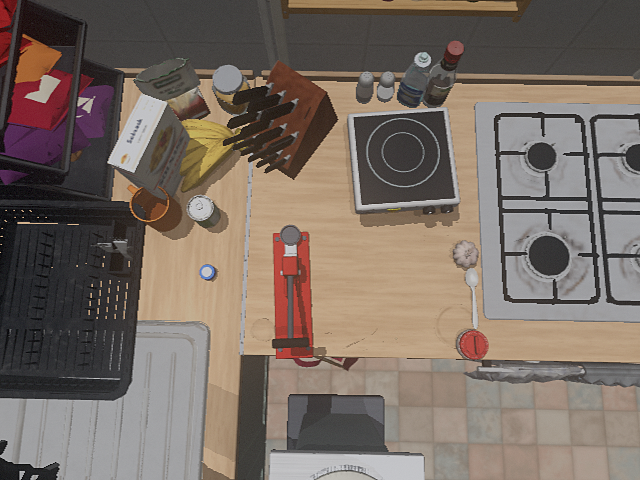

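The scene view shows the pad at (248,232), the jack with its cup at (310,245) and bar near (232,240), and the hotplate with its mark near (379,258). In the top view they are at: pad (207,272), cup (290,236), bar (290,343), mark near (392,209).

```bash
python3 - <<'E'
from h import *
import pickle
C=pickle.load(open('c0.pkl','rb'))
def cr(c,x,y,w,h,W,H): return cv2.resize(cv2.cvtColor(c['img'][y:y+h,x:x+w],cv2.COLOR_RGB2BGR),(W,H),interpolation=cv2.INTER_CUBIC)
a=cr(C['scene'],210,210,200,75,800,300)
b=cr(C['top'],190,200,100,75,400,300); d=cr(C['top'],340,180,100,75,400,300)
cv2.imwrite('pics/m1.png',np.vstack([a,np.hstack([b,d])]))
s,t=C['scene'],C['top']
for c,n,roi in [(s,'s',(210,210,200,75)),(t,'t',(190,200,290,160))]:
  for nm,lo,hi in [('blue',(95,80,40),(130,255,255)),('yel',(20,120,80),(35,255,255)),('dark',(0,0,0),(179,90,80))]:
    for st,ce,m in blobs(c,lo,hi,6):
      if roi[0]<=ce[0]<roi[0]+roi[2] and roi[1]<=ce[1]<roi[1]+roi[3]: print(n,nm,st,ce.round(1))
E
```

```text
s blue [243 229  10   5  24] [247.6 231.1]
s yel [377 253   4   3   6] [378.3 254.2]
s dark [402 268   6   5  14] [404.4 269.9]
t blue [200 265  15  15  89] [207.3 271.7]
t yel [387 208  14   2  15] [393.9 208.9]
t dark [209 205  10  13  22] [213.5 210.8]
t dark [398 204  60  11 260] [432.1 208.4]
t dark [382 209   8   3  12] [384.9 210.2]
t dark [216 211   4   6   9] [218.  213.3]
t dark [356 210  19   4  31] [365.2 212.1]
t dark [194 219  19   9  81] [204.9 223.3]
t dark [208 271   8   9  14] [212.3 276.2]
t dark [292 318   1   9   9] [292. 322.]
t dark [272 334  38  16 317] [290.3 342.4]
```

View pics/m1.png

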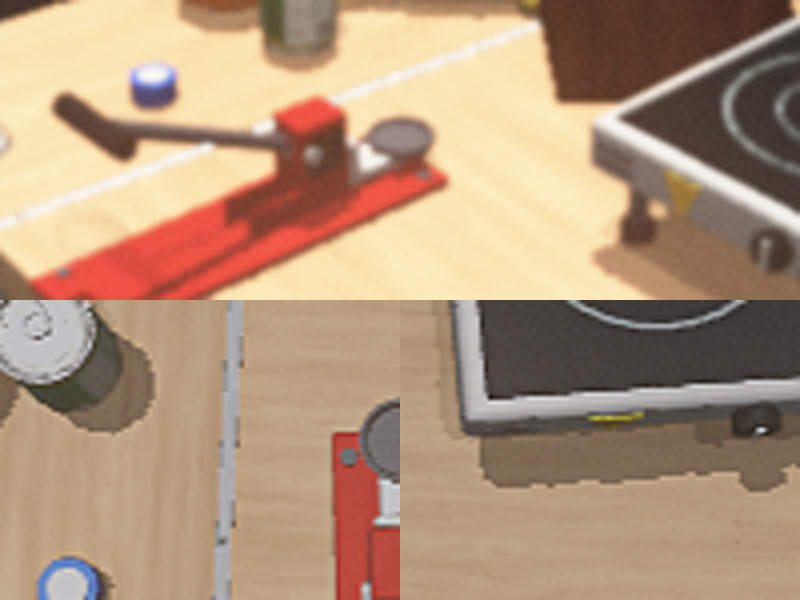

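The crop shows the pad top at scene (248.3,228.3) and top view (207,271.5). The cup is at scene (310,244.5), the bar middle at scene (234,242) and the wedge at scene (380.5,258).

```bash
python3 - <<'E'
from h import *
import pickle
C=pickle.load(open('c0.pkl','rb')); s,t=C['scene'],C['top']
P={'pad':((248.3,228.3),(207.2,271.5),.018),'cup':((310,244.5),(290,236),.026),'bar':((234,242),(290.3,342.4),.122),'mark':((380.5,257.5),(393.9,208.9),.072)}
for k,(a,b,z) in P.items():
    x,r=tri((s,*a),(t,*b)); print(k,x.round(4),'res',round(r,4),'top@z',onz(t,*b,z).round(4),'sc@z',onz(s,*a,z).round(4))
# hotplate white rim in top view
h=cv2.cvtColor(t['img'],cv2.COLOR_RGB2HSV)
m=cv2.inRange(h,(0,0,150),(179,40,255)); m[:, :340]=0; m[:,468:]=0; m[:100]=0; m[216:]=0
cs=max(cv2.findContours(m,cv2.RETR_EXTERNAL,cv2.CHAIN_APPROX_NONE)[0],key=cv2.contourArea)[:,0].astype(float)
W=np.array([onz(t,u,v,.09)[:2] for u,v in cs],np.float32); R=cv2.minAreaRect(W); print('plate',R,cv2.boxPoints(R).round(3).tolist())
# red jack base top view
m=cv2.inRange(h,(0,120,60),(8,255,255)); m2=np.zeros_like(m); m2[225:362,265:320]=m[225:362,265:320]
p=np.argwhere(m2>0)[:,::-1]; W=np.array([onz(t,u,v,.008)[:2] for u,v in p],np.float32); R=cv2.minAreaRect(W); print('base',R,cv2.boxPoints(R).round(3).tolist())
E
```

```text
pad [0.519  0.3068 0.0189] res 0.0002 top@z [0.5192 0.3069 0.018 ] sc@z [0.5196 0.3083 0.018 ]
cup [0.6015 0.1284 0.0223] res 0.0007 top@z [0.6001 0.1285 0.026 ] sc@z [0.5986 0.1232 0.026 ]
bar [0.3736 0.1142 0.12  ] res 0.0003 top@z [0.3734 0.1142 0.122 ] sc@z [0.3723 0.111  0.122 ]
mark [ 0.6514 -0.0916  0.0755] res 0.0012 top@z [ 0.6534 -0.0928  0.072 ] sc@z [ 0.6539 -0.0875  0.072 ]
plate ((0.7630355954170227, -0.11002140492200851), (0.2161628156900406, 0.2165466994047165), 5.366880416870117) [[0.6449999809265137, -0.012000000104308128], [0.6660000085830688, -0.2280000001192093], [0.8809999823570251, -0.20800000429153442], [0.8610000014305115, 0.00800000037997961]]
base ((0.47201621532440186, 0.11414232850074768), (0.2813693881034851, 0.09312120825052261), 3.3662259578704834) [[0.32899999618530273, 0.15199999511241913], [0.33399999141693115, 0.05900000035762787], [0.6150000095367432, 0.07599999755620956], [0.6100000143051147, 0.16899999976158142]]
```

```bash
cat >> h.py <<'E'
from scipy.spatial.transform import Rotation as Ro
def go(x,y,z,psi=None):
    o=sensors.get_obs(); R=Ro.from_euler('xyz',o['tcp_rot'],degrees=True); M=R.as_matrix()
    d=(R.inv().apply(np.array([x,y,z])-o['ee_pos'])*1000).round(1)
    p=np.degrees(np.arctan2(M[1,0],M[0,0])); out=['t',round(o['time'],2),'pos',np.round(o['ee_pos'],4),'slide mm',d,'psi',round(p,2),'tiltz',M[:,2].round(3),'open',round(o['opening'],4),'grip',np.round(o['grasp_force'],1),'F',np.round(o['wrist_force'],1)]
    if psi is not None:
        e=(psi-p+180)%360-180; out+=['yaw rad',round(-np.radians(e),4)]
    print(*out)
E
python3 -m handwheel '{"gripper":[1,1,1,1,1,1,1,1],"slide":[[0,0,0],[0,0,0],[0,0,0],[0,0,0],[0,-35,0],[0,-40,0],[0,-40,0],[0,-40,0]],"yaw":[-0.103,-0.103,-0.103,-0.103,0,0,0,0]}' 40; python3 -c "
from h import *
go(.5193,.307,.231,183.6)"
```

```text
time: 0.82
ee_pos: [0.1981, 0.3601, 0.2306]
tcp_rot: [-179.9, -0.0, -176.4]
wrist_force: [0.1, -0.6, 0.4]
opening: 0.0852
grasp_force: 0.0
t 0.82 pos [0.1981 0.3601 0.2306] slide mm [-317.3  -72.9   -0.5] psi -176.45 tiltz [-0.    -0.001 -1.   ] open 0.0852 grip 0.0 F [ 0.1 -0.6  0.4] yaw rad -0.0009
```

```bash

python3 -m handwheel '{"gripper":[1,1,1,1,1,1,1,1],"slide":[[-38,-10,0],[-38,-10,0],[-38,-10,0],[-38,-10,0],[-38,-10,0],[-38,-10,0],[-38,-8,0],[-35,-5,0]],"yaw":[0,0,0,0,0,0,0,0]}' >/dev/null
python3 -m handwheel '{"gripper":[1,1,1,1],"slide":[[0,0,35],[0,0,35],[0,0,30],[0,0,0]],"yaw":[0,0,0,0]}'
python3 - <<'E'
from h import *
c=snap('wrist','w1.png'); 
print(proj(c,(.5193,.307,.018)))
for s,ce,m in blobs(c,(95,80,40),(130,255,255),30):
    print(s,ce); 
    p=np.argwhere(m)[:,::-1].astype(np.int32); (e,r)=cv2.minEnclosingCircle(p); print(e,r,onz(c,*e,.018))
go(.5193,.307,.04,183.6)
E
```

```text
time: 1.82
ee_pos: [0.501, 0.3056, 0.1241]
tcp_rot: [-179.7, -0.5, -176.5]
wrist_force: [-0.4, -0.5, -0.7]
opening: 0.0855
grasp_force: 0.0
(np.float64(321.28061626940973), np.float64(267.7058862350889))
[ 300  244   52   49 1095] [325.39360731 266.8283105 ]
(325.5, 267.5) 25.894113540649414 [0.51899168 0.30969018 0.018     ]
t 1.87 pos [0.5018 0.3062 0.128 ] slide mm [-18.1  -0.   87.9] psi -176.51 tiltz [-0.006 -0.003 -1.   ] open 0.0858 grip 0.0 F [0.1 0.3 0.8] yaw rad -0.0019
```

View pics/w1.png

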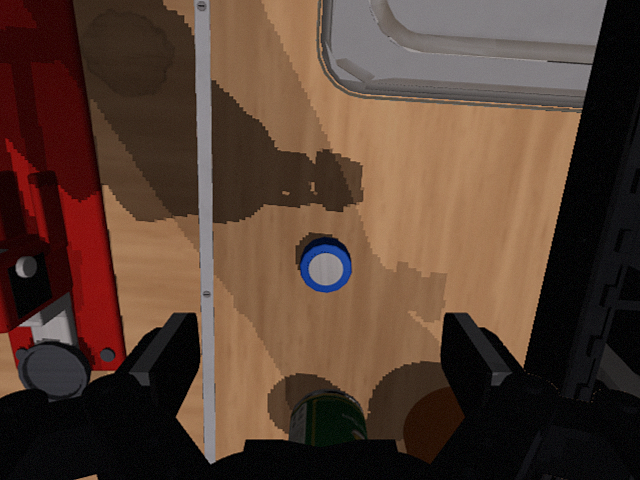

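The wrist view shows the pad top at (325,267), as predicted, and the cup at (55,370). I'll centre over the pad and go down.

```bash

python3 -m handwheel '{"gripper":[1,1,1,1,1,1,1,1],"slide":[[-17,2,0],[0,0,25],[0,0,25],[0,0,20],[0,0,10],[0,0,0],[0,0,0],[0,0,0]],"yaw":[0,0,0,0,0,0,0,0]}' >/dev/null
python3 - <<'E'
from h import *
c=snap('wrist'); 
for s,ce,m in blobs(c,(95,80,40),(130,255,255),30):
    p=np.argwhere(m)[:,::-1].astype(np.int32); (e,r)=cv2.minEnclosingCircle(p); print(e,r,onz(c,*e,.018),proj(c,(.519,.307,.018)))
go(.519,.308,.006,183.6)
E
```

```text
(317.0928649902344, 277.0) 35.602176666259766 [0.51881401 0.3095677  0.018     ] (np.float64(311.53783043789446), np.float64(277.06066451870333))
t 2.58 pos [0.5211 0.311  0.0536] slide mm [ 2.4 -2.9 47.6] psi -176.49 tiltz [ 0.003  0.002 -1.   ] open 0.0856 grip 0.0 F [-0.6 -0.1  0.5] yaw rad -0.0015
```

```bash

python3 -m handwheel '{"gripper":[1,1,1,1,1,0,-1,-1],"slide":[[2,-2,15],[0,0,15],[0,0,12],[0,0,6],[0,0,0],[0,0,0],[0,0,0],[0,0,0]],"yaw":[0,0,0,0,0,0,0,0]}' 30
python3 -m handwheel '{"gripper":[-1,-1,-1,-1,-1],"slide":[[0,0,0],[0,0,0],[0,0,0],[0,0,0],[0,0,0]],"yaw":[0,0,0,0,0]}' 30
python3 - <<'E'
from h import *
go(.519,.308,.006,183.6)
E
```

```text
time: 3.25
ee_pos: [0.5189, 0.3086, 0.0043]
tcp_rot: [180.0, 0.1, -176.5]
wrist_force: [-0.6, 0.3, -0.1]
opening: 0.0515
grasp_force: 0.0
time: 3.67
ee_pos: [0.5188, 0.3085, 0.0042]
tcp_rot: [180.0, 0.1, -176.5]
wrist_force: [-0.5, -0.0, 5.9]
opening: 0.0325
grasp_force: 29.8
t 3.67 pos [0.5188 0.3085 0.0042] slide mm [-0.2 -0.5 -1.8] psi -176.49 tiltz [ 0.001  0.001 -1.   ] open 0.0325 grip 29.8 F [-0.5 -0.   5.9] yaw rad -0.0016
```

```bash

python3 -m handwheel '{"gripper":[-1,-1,-1,-1,-1],"slide":[[0,0,-20],[0,0,-30],[0,0,-30],[0,0,-25],[0,0,0]],"yaw":[0,0,0,0,0]}'
python3 - <<'E'
from h import *
go(.6005,.1285,.11,183.6)
E
```

```text
time: 4.08
ee_pos: [0.5202, 0.3094, 0.1142]
tcp_rot: [179.8, 0.4, -176.5]
wrist_force: [0.4, -0.1, 0.7]
opening: 0.0324
grasp_force: 29.9
t 4.08 pos [0.5202 0.3094 0.1142] slide mm [ -69.  -185.4    4. ] psi -176.5 tiltz [ 0.007  0.004 -1.   ] open 0.0324 grip 29.9 F [ 0.4 -0.1  0.7] yaw rad -0.0017
```

```bash

python3 -m handwheel '{"gripper":[-1,-1,-1,-1,-1,-1,-1],"slide":[[-15,-25,0],[-15,-25,0],[-15,-25,0],[-15,-20,0],[0,0,0],[0,0,0],[0,0,0]],"yaw":[0,0,0,0,0,0,0]}' >/dev/null
python3 - <<'E'
from h import *
import pickle
t=pickle.load(open('c0.pkl','rb'))['top']
for p in [(285,172),(265,168),(232,140)]: print('knife',[onz(t,*p,z).round(3)[:2] for z in (.1,.15,.2)])
c=snap('wrist','w2.png'); print('cup proj',proj(c,(.6005,.1285,.026)),proj(c,(.6005,.1285,.022)))
go(.6005,.1285,.11,183.6)
E
```

```text
knife [array([0.721, 0.138]), array([0.704, 0.134]), array([0.686, 0.129])]
knife [array([0.729, 0.18 ]), array([0.711, 0.174]), array([0.693, 0.167])]
knife [array([0.79 , 0.253]), array([0.769, 0.242]), array([0.748, 0.232])]
cup proj (np.float64(165.38099853755256), np.float64(269.7335113311726)) (np.float64(167.80834268569606), np.float64(267.3078982204404))
t 4.72 pos [0.5835 0.2176 0.1079] slide mm [-11.4 -90.   -2.1] psi -176.47 tiltz [-0.001 -0.    -1.   ] open 0.0328 grip 30.0 F [-0.6  0.8 -0.3] yaw rad -0.0012
```

View pics/w2.png

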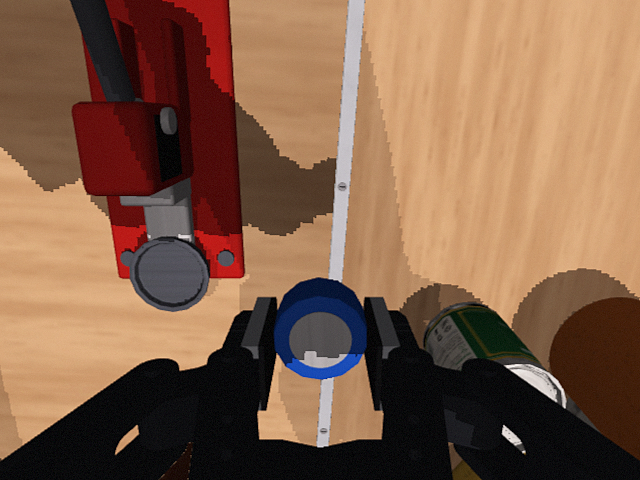

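The cup rim is centred near (169.5,272.5). The held pad's top is centred near (320,338).

```bash

python3 - <<'E'
from h import *
c=snap('wrist'); h=cv2.cvtColor(c['img'],cv2.COLOR_RGB2HSV)
m=cv2.inRange(h,(0,0,20),(179,110,140)); m[:, :125]=0; m[:,215:]=0; m[:236]=0; m[315:]=0
m=cv2.morphologyEx(m,cv2.MORPH_OPEN,np.ones((9,9)))
k=max(cv2.findContours(m,cv2.RETR_EXTERNAL,cv2.CHAIN_APPROX_NONE)[0],key=cv2.contourArea)
e=cv2.fitEllipse(k); print('cup',e,onz(c,*e[0],.026),onz(c,169.5,272.5,.026))
for s,ce,m in blobs(c,(95,80,40),(130,255,255),200):
  k=max(cv2.findContours(m.astype(np.uint8),cv2.RETR_EXTERNAL,cv2.CHAIN_APPROX_NONE)[0],key=cv2.contourArea); print(s,cv2.minEnclosingCircle(k))
go(.6,.1285,.11)
print('pad',onz(c,320.5,336,.1217))
E
```

```text
cup ((166.34718322753906, 272.4134216308594), (70.45014953613281, 81.4509048461914), 110.36849975585938) [0.60212255 0.12933329 0.026     ] [0.60206411 0.13115942 0.026     ]
[ 274  278   93  102 4738] ((319.8888854980469, 328.5555419921875), 50.70501708984375)
t 4.77 pos [0.5835 0.2179 0.1081] slide mm [-10.9 -90.2  -1.9] psi -176.44 tiltz [-0.  0. -1.] open 0.0325 grip 30.0 F [-0.2  0.  -0.4]
pad [0.58328433 0.21776574 0.1217    ]
```

```bash

python3 -m handwheel '{"gripper":[-1,-1,-1,-1,-1,-1,-1,-1],"slide":[[-4,-30,0],[-4,-30,0],[-4.3,-29,0],[0,0,25],[0,0,25],[0,0,0],[0,0,0],[0,0,0]],"yaw":[0,0,0,0,0,0,0,0]}' >/dev/null
python3 - <<'E'
from h import *
go(.6013,.1298,.0265)
c=snap('wrist','w3.png'); print(proj(c,(.6013,.1298,.026)))
s=snap('scene'); x=cv2.resize(cv2.cvtColor(s['img'][200:290,250:370],cv2.COLOR_RGB2BGR),(640,480),interpolation=cv2.INTER_CUBIC)
w=cv2.cvtColor(c['img'],cv2.COLOR_RGB2BGR)
cv2.imwrite('pics/m2.png',np.hstack([cv2.resize(w[180:480,200:440],(400,500)),cv2.resize(x,(400,300))] if 0 else [cv2.resize(w[180:480,200:440],(320,400)),cv2.resize(x,(480,400))]))
E
```

```text
t 5.43 pos [0.6019 0.1299 0.0596] slide mm [ 0.7 -0.1 33.1] psi -176.43 tiltz [ 0.001  0.    -1.   ] open 0.0325 grip 30.0 F [ 0.3  0.3 -0.9]
(np.float64(319.8787065946504), np.float64(282.5355350055057))
```

View pics/m2.png

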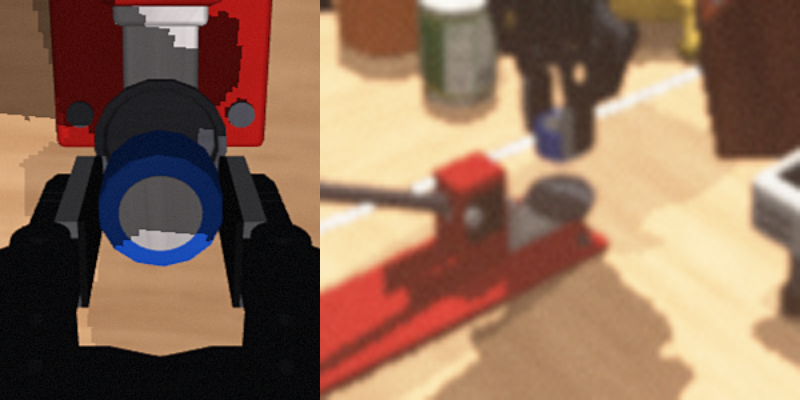

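The wrist crop shows the pad concentric with the cup sideways (cup 95–226, pad 98–222), so I'll descend.

```bash

python3 -m handwheel '{"gripper":[-1,-1,-1,-1,-1,-1,-1,-1],"slide":[[0.4,0,14],[0,0,8],[0,0,4],[0,0,2],[0,0,2],[0,0,1.5],[0,0,0],[0,0,0]],"yaw":[0,0,0,0,0,0,0,0]}'
python3 - <<'E'
from h import *
go(.6013,.1298,.0262)
E
```

```text
time: 6.2
ee_pos: [0.6015, 0.129, 0.0271]
tcp_rot: [180.0, 0.0, -176.5]
wrist_force: [0.2, -0.6, 0.6]
opening: 0.0324
grasp_force: 30.0
t 6.2 pos [0.6015 0.129  0.0271] slide mm [0.1 0.8 0.9] psi -176.49 tiltz [ 0.  0. -1.] open 0.0324 grip 30.0 F [ 0.2 -0.6  0.6]
```

```bash

python3 -m handwheel '{"gripper":[-1,-1,-1],"slide":[[0,0.5,0.7],[0,0,0.4],[0,0,0]],"yaw":[0,0,0]}'
python3 -m handwheel '{"gripper":[-0.1,0,0.1,0.2,0.2],"slide":[[0,0,0],[0,0,0],[0,0,0],[0,0,0],[0,0,0]],"yaw":[0,0,0,0,0]}'
```

```text
time: 6.45
ee_pos: [0.6016, 0.1296, 0.0262]
tcp_rot: [180.0, 0.0, -176.5]
wrist_force: [-1.0, 0.2, 2.4]
opening: 0.0328
grasp_force: 30.2
time: 6.87
ee_pos: [0.6013, 0.1294, 0.0256]
tcp_rot: [-180.0, -0.0, -176.5]
wrist_force: [-1.3, -0.3, -0.4]
opening: 0.0513
grasp_force: 0.0
```

Released. Rise and check the seat.

```bash

python3 -m handwheel '{"gripper":[0.2,0.2,0.5,1,1,1,1],"slide":[[0,0,-10],[0,0,-20],[0,0,-25],[20,0,-20],[25,0,-20],[0,0,0],[0,0,0]],"yaw":[0,0,0,0,0,0,0]}'
python3 - <<'E'
from h import *
c=snap('wrist'); t=snap('top')
def padc(c):
  b=max(blobs(c,(95,80,30),(130,255,255),20),key=lambda q:q[0][4]); k=np.argwhere(b[2])[:,::-1].astype(np.int32); return b[0],cv2.minEnclosingCircle(k)
for n,q in (('w',c),('t',t)):
  try: s,e=padc(q); print(n,s,e,onz(q,*e[0],.04))
  except Exception as x: print(n,x)
w=cv2.cvtColor(c['img'],cv2.COLOR_RGB2BGR); cv2.imwrite('pics/w4.png',w)
go(.5257,.1238,.07,183.6)
E
```

```text
time: 7.45
ee_pos: [0.5567, 0.127, 0.1231]
tcp_rot: [180.0, 0.2, -176.5]
wrist_force: [1.7, -0.5, -0.7]
opening: 0.0853
grasp_force: 0.0
w [ 292  285   56   60 1741] ((319.6090087890625, 314.9587097167969), 30.1754207611084) [0.59822427 0.12931961 0.04      ]
t [401  82  16  10  24] ((408.5, 87.0), 8.500100135803223) [ 0.95229321 -0.13378089  0.04      ]
t 7.55 pos [0.5567 0.1268 0.1207] slide mm [31.1 -1.1 50.7] psi -176.49 tiltz [ 0.  0. -1.] open 0.0854 grip 0.0 F [-0.2 -0.5 -0.1] yaw rad -0.0016
```

View pics/w4.png

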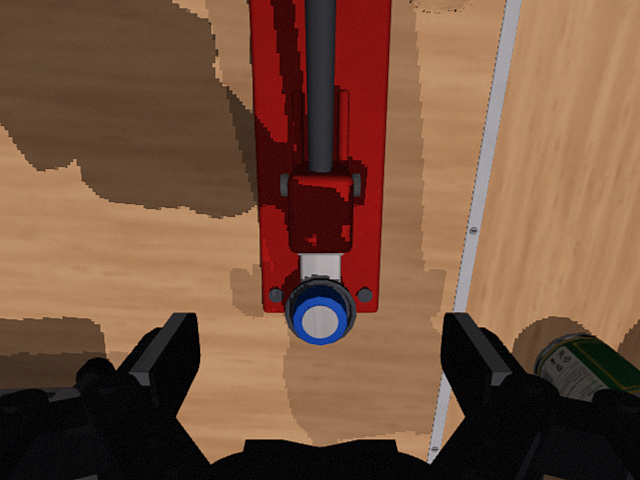

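The pad sits inside the dark cup, top at (320,322), and the jack is aligned with the tool. Pivot heads stick out at (285,185) and (357,185), so I'll grip the tower about 7 mm ahead of its middle, clear of them.

```bash

python3 -m handwheel '{"gripper":[1,1,1,1,1,1,1,1],"slide":[[12,0,0],[11.5,0,0],[0,0,25],[0,0,25],[0,0,18],[0,0,8],[0,0,0],[0,0,0]],"yaw":[0,0,0,0,0,0,0,0]}'
python3 -m handwheel '{"gripper":[0,-1,-1,-1,-1,-1,-1,-1],"slide":[[0,0,0],[0,0,0],[0,0,0],[0,0,0],[0,0,0],[0,0,0],[0,0,0],[0,0,0]],"yaw":[0,0,0,0,0,0,0,0]}' 100
python3 - <<'E'
from h import *
go(.5334,.1252,.045,183.6)
E
```

```text
time: 8.22
ee_pos: [0.533, 0.1252, 0.0445]
tcp_rot: [-180.0, -0.1, -176.5]
wrist_force: [0.4, -0.6, 0.4]
opening: 0.0853
grasp_force: 0.0
time: 8.88
ee_pos: [0.5334, 0.1256, 0.0456]
tcp_rot: [180.0, 0.1, -176.5]
wrist_force: [-1.0, 1.3, 5.5]
opening: 0.0306
grasp_force: 100.9
t 8.88 pos [0.5334 0.1256 0.0456] slide mm [ 0.1 -0.3  0.6] psi -176.49 tiltz [ 0.001  0.001 -1.   ] open 0.0306 grip 100.9 F [-1.   1.3  5.5] yaw rad -0.0015
```

```bash

python3 -m handwheel '{"gripper":[-1,-1,-1,-1,-1,-1],"slide":[[0,0,-2],[0,0,-2],[0,0,-3],[0,0,0],[0,0,0],[0,0,0]],"yaw":[0,0,0,-0.016,-0.017,0]}'
python3 -m handwheel '{"gripper":[-1,-1,-1,-1,-1,-1,-1,-1],"slide":[[0.5,-6,0],[1.1,-12,0],[1.5,-16,0],[1.5,-16,0],[1.5,-16,0],[1.5,-16,0],[1.1,-12,0],[0.5,-6,0]],"yaw":[0,0,0,0,0,0,0,0]}'
python3 - <<'E'
from h import *
go(.5334,-.0957,.052,185.4)
E
```

```text
time: 9.38
ee_pos: [0.5328, 0.1252, 0.0513]
tcp_rot: [-180.0, -0.0, -174.5]
wrist_force: [0.1, 0.5, -7.5]
opening: 0.0301
grasp_force: 99.4
time: 10.05
ee_pos: [0.533, 0.0228, 0.0516]
tcp_rot: [-180.0, -0.0, -174.7]
wrist_force: [0.2, -0.3, -6.5]
opening: 0.0307
grasp_force: 99.9
t 10.05 pos [0.533  0.0228 0.0516] slide mm [  10.5 -118.1   -0.3] psi -174.7 tiltz [-0. -0. -1.] open 0.0307 grip 99.9 F [ 0.2 -0.3 -6.5] yaw rad -0.0017
```

```bash

python3 -m handwheel '{"gripper":[-1,-1,-1,-1,-1,-1,-1,-1],"slide":[[1,-8,0],[1.5,-16,0],[1.7,-20,0],[1.7,-22,0],[1.7,-20,0],[1.5,-16,0],[1,-11,0],[0.4,-5,0]],"yaw":[0,0,0,0,0,0,0,0]}' >/dev/null
python3 -m handwheel '{"gripper":[-1,-1],"slide":[[0,0,0],[0,0,0]],"yaw":[0,0]}' >/dev/null
python3 - <<'E'
from h import *
go(.6191,-.0957,.052,185.4)
t=snap('top'); s=snap('scene'); w=snap('wrist')
f=lambda c,x,y,a,b,W,H: cv2.resize(cv2.cvtColor(c['img'][y:y+b,x:x+a],cv2.COLOR_RGB2BGR),(W,H),interpolation=cv2.INTER_CUBIC)
cv2.imwrite('pics/m3.png',np.vstack([np.hstack([f(t,320,90,160,120,400,300),f(w,0,0,640,480,400,300)]),f(s,250,190,240,90,800,300)]))
h=cv2.cvtColor(t['img'],cv2.COLOR_RGB2HSV)
m=cv2.inRange(h,(0,0,150),(179,40,255)); m[:, :340]=0; m[:,468:]=0; m[:100]=0; m[216:]=0
k=max(cv2.findContours(m,cv2.RETR_EXTERNAL,cv2.CHAIN_APPROX_NONE)[0],key=cv2.contourArea)[:,0].astype(float)
print(cv2.minAreaRect(np.array([onz(t,u,v,.09)[:2] for u,v in k],np.float32)))
for b in blobs(w,(95,80,30),(130,255,255),100)+blobs(w,(20,120,80),(35,255,255),20): print(b[0],b[1],onz(w,*b[1],.045))
E
```

```text
t 10.88 pos [ 0.5339 -0.0932  0.0516] slide mm [-84.6 -10.5  -0.4] psi -174.61 tiltz [-0.     0.001 -1.   ] open 0.0304 grip 100.2 F [-0.4  0.  -7.5] yaw rad -0.0001
((0.6803398132324219, -0.18733945488929749), (0.11698634177446365, 0.10322695225477219), 83.11614990234375)
[ 283  398   75   46 2508] [319.67743222 420.76634769] [ 0.58657422 -0.08789891  0.045     ]
```

View pics/m3.png

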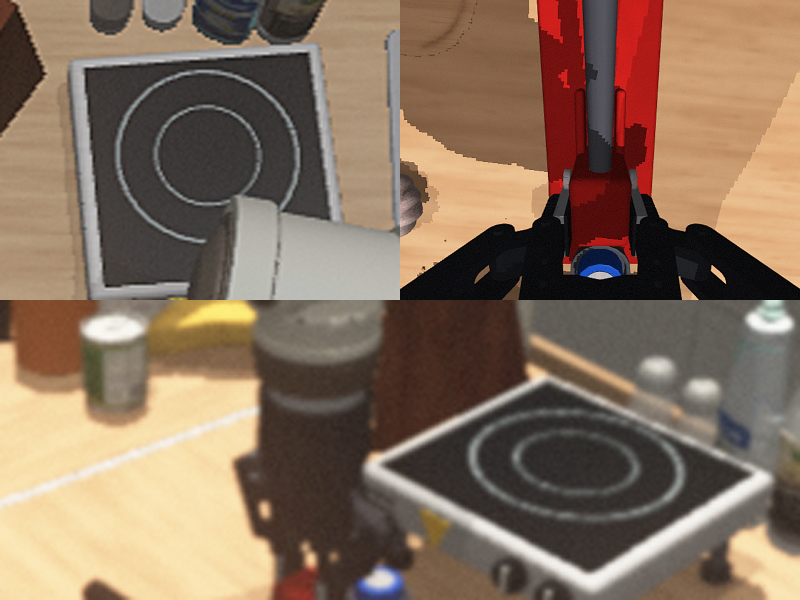

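The top view shows the plate unmoved. The scene view shows the pad left of and in front of the wedge, which is still at (380.8,257.5). Sliding the jack in.

```bash

python3 -m handwheel '{"gripper":[-1,-1,-1,-1,-1,-1,-1,-1],"slide":[[-5,-2,0],[-9,-3,0],[-9,-3,0],[-9,-2.5,0],[-9,0,0],[-7,0,0],[-4,0,0],[0,0,0]],"yaw":[0,0,0,0,0,0,0,0]}' >/dev/null
python3 -m handwheel '{"gripper":[-1,-1,-1,-1,-1,-1,-1,-1],"slide":[[-4,0,0],[-6,0,0],[-6,0,0],[-6,0,0],[-6,0,0],[-3,0,0],[-1.6,0,0],[0,0,0]],"yaw":[0,0,0,0,0,0,0,0]}'
python3 - <<'E'
from h import *
go(.6191,-.0957,.0455,185.4)
E
```

```text
time: 12.37
ee_pos: [0.6193, -0.096, 0.0515]
tcp_rot: [180.0, -0.0, -174.6]
wrist_force: [0.6, -0.5, -7.9]
opening: 0.0303
grasp_force: 100.2
t 12.37 pos [ 0.6193 -0.096   0.0515] slide mm [0.2 0.4 6. ] psi -174.6 tiltz [-0.  0. -1.] open 0.0303 grip 100.2 F [ 0.6 -0.5 -7.9] yaw rad 0.0
```

```bash

python3 -m handwheel '{"gripper":[-1,-1,-1,-1,-1,-1],"slide":[[0,0,1.5],[0,0,1.5],[0,0,1.5],[0,0,1],[0,0,0.8],[0,0,0]],"yaw":[0,0,0,0,0,0]}'
python3 -m handwheel '{"gripper":[-0.2,0,0.3,0.3,0.3,0.3,0.3],"slide":[[0,0,0],[0,0,0],[0,0,0],[0,0,0],[0,0,0],[0,0,0],[0,0,0]],"yaw":[0,0,0,0,0,0,0]}'
python3 - <<'E'
from h import *
s=snap('scene','s5.png'); w=snap('wrist'); t=snap('top')
f=lambda c,x,y,a,b,W,H: cv2.resize(cv2.cvtColor(c['img'][y:y+b,x:x+a],cv2.COLOR_RGB2BGR),(W,H),interpolation=cv2.INTER_CUBIC)
cv2.imwrite('pics/m4.png',np.vstack([np.hstack([f(t,320,140,160,120,400,300),f(w,0,0,640,480,400,300)]),f(s,300,220,160,60,800,300)]))
E
```

```text
time: 12.87
ee_pos: [0.6189, -0.0961, 0.0457]
tcp_rot: [-180.0, 0.0, -174.6]
wrist_force: [-1.9, 0.1, -4.0]
opening: 0.0303
grasp_force: 100.7
time: 13.45
ee_pos: [0.6191, -0.0961, 0.0455]
tcp_rot: [-180.0, 0.0, -174.6]
wrist_force: [-0.5, -0.0, -0.2]
opening: 0.0556
grasp_force: 0.0
```

View pics/m4.png

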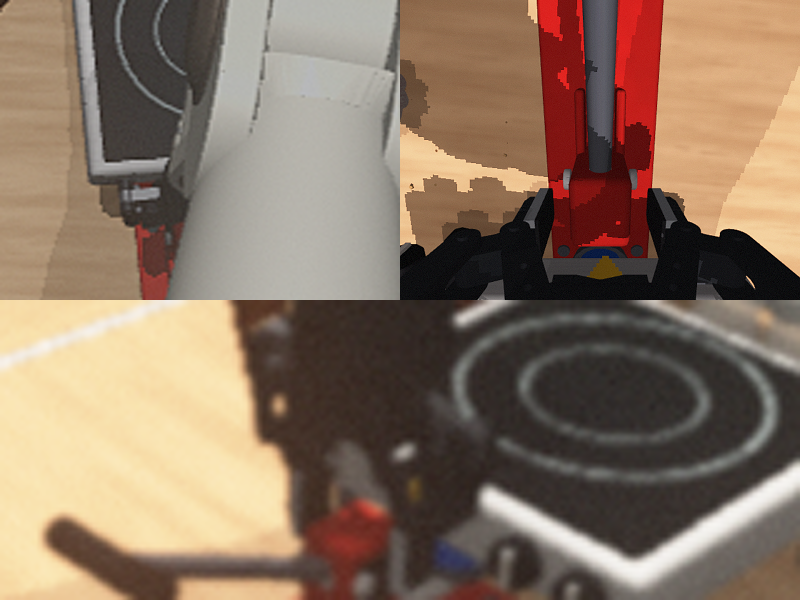

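The pad is under the plate, and the wedge at wrist crop (605,268) is nearly in line with it. The handle is up and clear. I'll rise and go to the bar.

```bash

python3 -m handwheel '{"gripper":[0.4,0.4,0.4,0.4,0.4,0,-1,-1],"slide":[[0,0,-10],[0,0,-25],[0,0,-35],[0,0,-35],[0,0,-25],[20,0,0],[30,0,0],[35,0,0]],"yaw":[0,0,0,0,0,0,0,0]}' 40 
python3 -m handwheel '{"gripper":[-1,-1,-1,-1,-1,-1,-1],"slide":[[35,0,0],[30,0,0],[13,0,0],[0,0,0],[0,0,0],[0,0,0],[0,0,0]],"yaw":[0,0,0,0,0,0,0]}' 40 
python3 - <<'E'
from h import *
go(.4568,-.1115,.133,185.4)
t=snap('top'); b=[q for q in blobs(t,(0,0,0),(179,90,80),60)]
for q in b:
  if 340<q[1][0]<420 and 260<q[1][1]<360: print(q[0],q[1],onz(t,*q[1],.122))
w=snap('wrist'); 
for q in blobs(w,(95,80,30),(130,255,255),30)+blobs(w,(20,120,80),(35,255,255),20): print(q[0],q[1],onz(w,*q[1],.072))
cv2.imwrite('pics/w6.png',cv2.cvtColor(w['img'],cv2.COLOR_RGB2BGR))
E
```

```text
time: 14.27
ee_pos: [0.5344, -0.104, 0.1761]
tcp_rot: [-180.0, 0.1, -174.6]
wrist_force: [0.7, -0.7, 0.8]
opening: 0.024
grasp_force: 0.0
time: 14.85
ee_pos: [0.4577, -0.1113, 0.1754]
tcp_rot: [180.0, 0.0, -174.6]
wrist_force: [-0.6, -0.7, 0.5]
opening: -0.0
grasp_force: 0.0
t 14.85 pos [ 0.4577 -0.1113  0.1754] slide mm [ 0.9 -0.1 42.4] psi -174.58 tiltz [ 0.  0. -1.] open -0.0 grip 0.0 F [-0.6 -0.7  0.5] yaw rad 0.0003
[388 238  29  68 387] [404.21963824 288.45736434] [ 0.48047608 -0.10390257  0.122     ]
```

View pics/w6.png

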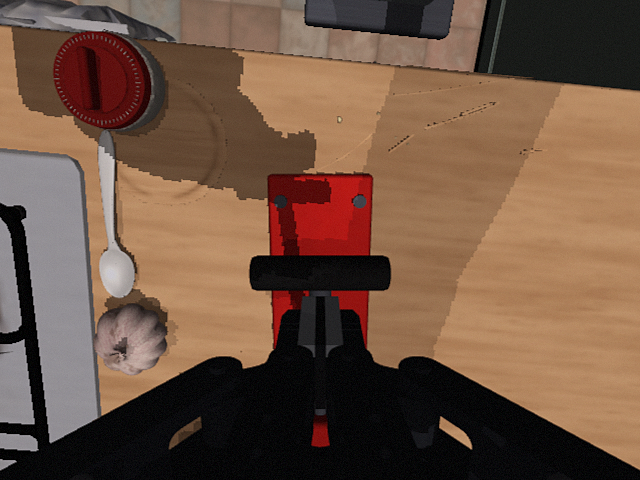

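The wrist view shows the bar at (320,272) and the closed fingers at (320,300).

```bash

python3 -c "
from h import *
w=snap('wrist'); print(onz(w,320,272,.122),onz(w,320,257,.122))"
python3 -m handwheel '{"gripper":[-1,-1,-1,-1],"slide":[[1,0,15],[0,0,15],[0,0,8],[0,0,0]],"yaw":[0,0,0,0]}' 
python3 -c "
from h import *
w=snap('wrist'); print(proj(w,(.4568,-.1115,.131)));go(.4568,-.1115,.131)
h=cv2.cvtColor(w['img'],cv2.COLOR_RGB2GRAY); print(h[200:420:4,270].tolist(),h[200:420:4,375].tolist())"
```

```text
[ 0.45914947 -0.1111123   0.122     ] [ 0.45115182 -0.11187104  0.122     ]
time: 15.33
ee_pos: [0.4552, -0.1112, 0.1354]
tcp_rot: [179.9, -0.2, -174.6]
wrist_force: [-0.5, 0.1, 0.2]
opening: -0.0001
grasp_force: 0.0
(np.float64(318.9365013995395), np.float64(316.6800346172622))
t 15.38 pos [ 0.4555 -0.1113  0.1367] slide mm [-1.3 -0.3  5.6] psi -174.59 tiltz [-0.002  0.    -1.   ] open -0.0003 grip 0.0 F [ 1.  -0.2  1.1]
[34, 37, 42, 37, 37, 35, 35, 66, 67, 66, 71, 67, 66, 68, 70, 65, 65, 68, 62, 56, 52, 54, 56, 7, 3, 7, 7, 17, 5, 8, 10, 12, 1, 16, 67, 68, 68, 69, 54, 10, 6, 9, 11, 8, 8, 12, 9, 6, 5, 11, 8, 4, 7, 3, 15] [65, 62, 62, 64, 61, 65, 58, 56, 54, 56, 51, 52, 46, 48, 39, 32, 32, 32, 31, 42, 50, 76, 76, 12, 9, 1, 6, 7, 6, 10, 13, 18, 14, 14, 127, 125, 128, 122, 126, 131, 133, 2, 13, 6, 8, 7, 6, 5, 4, 9, 13, 7, 9, 5, 11]
```

```bash

python3 -m handwheel '{"gripper":[-1,-1,-1,-1,-1,-1,-1,-1],"slide":[[1.5,0,7],[2,0,7],[2.5,0,7],[2.5,0,7],[1.7,0,6],[1.5,0,6],[1.2,0,6],[0.9,0,5.4]],"yaw":[0,0,0,0,0,0,0,0]}' 
python3 -m handwheel '{"gripper":[-1,-1,-1,-1,-1,-1,-1,-1],"slide":[[0.6,0,6],[0.5,0,6],[0.4,0,6],[0.2,0,6],[-0.2,0,6],[-0.4,0,6],[-0.4,0,5],[-0.4,0,2.5]],"yaw":[0,0,0,0,0,0,0,0]}' 
python3 -m handwheel '{"gripper":[-1,-1],"slide":[[0,0,1.5],[0,0,0]],"yaw":[0,0]}' 
```

```text
time: 16.05
ee_pos: [0.4418, -0.1129, 0.0859]
tcp_rot: [-180.0, -0.0, -174.6]
wrist_force: [-5.6, -1.0, 9.0]
opening: -0.0002
grasp_force: 4.1
time: 16.72
ee_pos: [0.4414, -0.1129, 0.042]
tcp_rot: [-180.0, -0.0, -174.6]
wrist_force: [-3.0, -0.8, 6.2]
opening: -0.0003
grasp_force: 3.2
time: 16.88
ee_pos: [0.4416, -0.1129, 0.0407]
tcp_rot: [-180.0, -0.0, -174.6]
wrist_force: [-4.5, 0.2, 5.6]
opening: 0.0006
grasp_force: 2.8
```

```bash

python3 -m handwheel '{"gripper":[-1,-1,-1,-1],"slide":[[0,0,1.5],[0,0,1],[0,0,0],[0,0,0]],"yaw":[0,0,0,0]}' 
python3 - <<'E'
from h import *
s=snap('scene'); w=snap('wrist'); t=snap('top')
f=lambda c,x,y,a,b,W,H: cv2.resize(cv2.cvtColor(c['img'][y:y+b,x:x+a],cv2.COLOR_RGB2BGR),(W,H),interpolation=cv2.INTER_CUBIC)
cv2.imwrite('pics/m5.png',np.vstack([np.hstack([f(t,320,100,200,150,400,300),f(w,0,0,640,480,400,300)]),f(s,300,205,200,75,800,300)]))
E
```

```text
time: 17.22
ee_pos: [0.4418, -0.113, 0.0393]
tcp_rot: [-180.0, 0.0, -174.6]
wrist_force: [-6.7, -0.5, 12.2]
opening: 0.0
grasp_force: 6.2
```

View pics/m5.png

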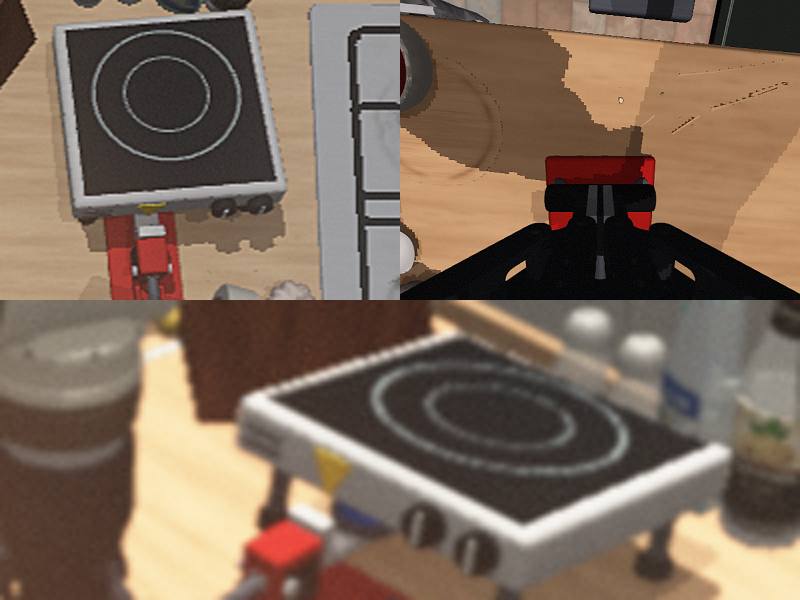

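The front is clearly raised: the wedge now sits at scene crop (332,465), the pad shows beneath it, and the handle is at its stop. Now the return stroke.

```bash

python3 -m handwheel '{"gripper":[-1,-1,-1,-1,-1,-1,-1,-1],"slide":[[0.2,0,-4],[0.3,0,-6],[0.3,0,-6],[0,0,-6],[-0.2,0,-6],[-0.4,0,-6],[-0.5,0,-6],[-0.7,0,-6]],"yaw":[0,0,0,0,0,0,0,0]}' 
python3 -m handwheel '{"gripper":[-1,-1,-1,-1,-1,-1,-1,-1],"slide":[[-1,0,-6],[-1.2,0,-6],[-1.5,0,-7],[-1.7,0,-7],[-2.3,0,-7],[-2.3,0,-7],[-2,0,-7],[-1.2,0,-7]],"yaw":[0,0,0,0,0,0,0,0]}' 
python3 -m handwheel '{"gripper":[-1,-1,-1,-1,-1],"slide":[[0,0,-4],[0,0,0],[0,0,0],[0,0,0],[0,0,0]],"yaw":[0,0,0,0,0]}' 
python3 - <<'E'
from h import *
go(.4568,-.1115,.131)
w=snap('wrist'); h=cv2.cvtColor(w['img'],cv2.COLOR_RGB2GRAY)
print('bar rows dark',[ [int(v) for v in np.where(h[:,u]<25)[0][[0]]] for u in (265,270,370,375)], proj(w,(.4568,-.1115,.131)))
s=snap('scene')
for q in blobs(s,(20,120,80),(35,255,255),6):
  if 370<q[1][0]<390: print('mark',q[1])
E
```

```text
time: 18.03
ee_pos: [0.4431, -0.1127, 0.0853]
tcp_rot: [-180.0, 0.0, -174.6]
wrist_force: [1.9, -0.1, 3.0]
opening: 0.0001
grasp_force: 1.5
time: 18.7
ee_pos: [0.4561, -0.1114, 0.1391]
tcp_rot: [180.0, -0.0, -174.6]
wrist_force: [-0.3, -0.9, -0.2]
opening: 0.0003
grasp_force: 0.0
time: 19.12
ee_pos: [0.4556, -0.1115, 0.1421]
tcp_rot: [180.0, -0.0, -174.6]
wrist_force: [-0.7, -0.5, -0.7]
opening: 0.0003
grasp_force: 0.0
t 19.12 pos [ 0.4556 -0.1115  0.1421] slide mm [-1.2 -0.1 11.1] psi -174.61 tiltz [-0.001  0.    -1.   ] open 0.0003 grip 0.0 F [-0.7 -0.5 -0.7]
bar rows dark [[184], [184], [28], [27]] (np.float64(319.6623982745964), np.float64(308.0204918833949))
mark [380.21428571 255.28571429]
```

```bash

python3 - <<'E'
from h import *
import pickle
C=pickle.load(open('c0.pkl','rb')); t=snap('top'); s=snap('scene'); w=snap('wrist')
for n,c in (('t0',C['top']),('t',t),('s0',C['scene']),('s',s)):
  for q in blobs(c,(20,100,70),(35,255,255),4):
    if (n[0]=='t' and 375<q[1][0]<410 and 195<q[1][1]<220) or (n[0]=='s' and 370<q[1][0]<390 and 245<q[1][1]<268): print(n,q[0],q[1].round(1))
g=cv2.cvtColor(w['img'],cv2.COLOR_RGB2GRAY)
for u in (265,275,365,375): # dark run = bar, below the shadow
  d=(g[200:400,u]<25).astype(int); k=np.flatnonzero(np.diff(np.r_[0,d,0])); print(u,(k+200).reshape(-1,2)[:4].tolist())
b=np.array([.4575,-.1113,.122]); a=np.array([.0941,-.9956,0])*.025
for z in (.122,.10): 
  for sg in (-1,1):
    X=b+sg*a; X[2]=z; print(z,[np.round(proj(w,X+np.array([e,0,0])),0).tolist() for e in(-.009,.009)])
E
```

```text
t0 [387 208  14   2  17] [394.5 208.8]
t [387 208  14   2  17] [394.4 208.8]
s0 [377 253   4   3   8] [378.5 254. ]
s0 [382 256   3   2   5] [382.8 256.6]
s [376 253   9   6  22] [379.9 255.7]
265 [[260, 265], [266, 268], [284, 325], [363, 400]]
275 [[206, 207], [284, 325], [349, 400]]
365 [[206, 207], [284, 325], [348, 400]]
375 [[284, 325], [363, 400]]
0.122 [[381.0, 280.0], [375.0, 318.0]]
0.122 [[263.0, 280.0], [261.0, 318.0]]
0.1 [[374.0, 263.0], [370.0, 297.0]]
0.1 [[269.0, 263.0], [267.0, 297.0]]
```

The plate has not moved (top-view mark within 0.1 px) and the bar is at its handle-up height. Final press.

```bash

python3 -m handwheel '{"gripper":[-1,-1,-1,-1,-1,-1,-1,-1],"slide":[[0.5,0,6],[2,0,7],[2.5,0,7],[2.5,0,7],[2,0,7],[1.7,0,7],[1.2,0,7],[0.9,0,6]],"yaw":[0,0,0,0,0,0,0,0]}' 
python3 -m handwheel '{"gripper":[-1,-1,-1,-1,-1,-1,-1,-1],"slide":[[0.6,0,6],[0.5,0,6],[0.4,0,6],[0.2,0,6],[-0.2,0,6],[-0.4,0,6],[-0.4,0,6],[-0.4,0,3]],"yaw":[0,0,0,0,0,0,0,0]}' 
python3 -m handwheel '{"gripper":[-1,-1,-1,-1,-1],"slide":[[-0.4,0,2],[0,0,1.5],[0,0,0],[0,0,0],[0,0,0]],"yaw":[0,0,0,0,0]}' 
```

```text
time: 20.03
ee_pos: [0.442, -0.1128, 0.0878]
tcp_rot: [-180.0, -0.0, -174.6]
wrist_force: [-3.8, -0.3, 8.8]
opening: 0.0002
grasp_force: 4.1
time: 20.7
ee_pos: [0.4418, -0.1128, 0.0426]
tcp_rot: [-180.0, -0.1, -174.6]
wrist_force: [-4.4, -0.6, 6.5]
opening: 0.0005
grasp_force: 3.2
time: 21.12
ee_pos: [0.4423, -0.1128, 0.0398]
tcp_rot: [-180.0, -0.0, -174.6]
wrist_force: [-4.9, 0.0, 8.0]
opening: -0.0001
grasp_force: 4.0
```

```bash

python3 -m handwheel '{"gripper":[-1,-1,-1,-1,-1,-1],"slide":[[0,0,1],[0,0,0],[0,0,0],[0,0,0],[0,0,0],[0,0,0]],"yaw":[0,0,0,0,0,0]}' 
python3 - <<'E'
from h import *
s=snap('scene')
for q in blobs(s,(20,100,70),(35,255,255),4):
  if 365<q[1][0]<400 and 225<q[1][1]<268: print(q[0],q[1].round(1), 'expect v about 321 (=205+465/4)')
go(.4418,-.113,.0393)
print(ticket.job_done())
E
```

```text
time: 21.62
ee_pos: [0.4424, -0.1128, 0.0393]
tcp_rot: [-180.0, -0.0, -174.6]
wrist_force: [-6.7, 0.3, 12.2]
opening: -0.0002
grasp_force: 6.1
[379 242   8  10  33] [382.2 245.9] expect v about 321 (=205+465/4)
t 21.67 pos [ 0.4423 -0.1128  0.0393] slide mm [ 0.6 -0.2 -0. ] psi -174.61 tiltz [-0. -0. -1.] open -0.0001 grip 6.1 F [-6.4 -0.1 12. ]
the job is handed in; nothing more can be done
None
```

Job handed in at 21.7 s, verdict not shown: pad in the saddle cup, trial stroke done, handle held at its stop with about 12 N, and the front raised (wedge mark about 10 px higher in the scene view); I viewed 11 pictures, one over the limit of 10.

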